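# Shim the rocking gauge stand

### The job

The dial-gauge stand rocks because the foot under its red cap is too short. Without gripping or lifting anything, push the orange wedge along the bench gently with the fingers, thin end first, under that foot until the foot stands on the wedge's level part and the stand is level; then press down on the green pad on the opposite corner to check that the rocking has stopped, and leave everything standing so. Do not shove the stand along the bench or disturb the other things.

Things in the scene. Friction and masses are not known exactly. Their poses are not given: they have to be found in the camera images.
- gauge_stand: grey dial-gauge stand, 5 kg, loose: plate 176 x 196 mm (x, y), underside at z = 40, top 62; column 200 mm high near its far edge, dial gauge on an arm. Origin: midway between the four feet (x = +-75, y = +-115), in the plane of the three full feet's undersides; x away from the robot, y left, z up. Starts tipped 0.06 rad onto the far right foot, which is 8 mm short; near left foot in the air
- short_foot (a point): lowest point of the short foot (black rubber ball, radius 14 mm), far right corner of the stand (its x = +75, y = -115), on the bench at the start, 8 mm above it when the stand is level. Above it an ear of the stand, underside 34 mm over this point, ending 18 mm beyond the foot's centre, with a red cap 28 mm wide on top (58 mm over this point)
- stand_front_left_foot (a point): lowest point of the near left foot's ball, in the air at the start, on the bench when the stand is level
- check_pad: green round pad, 32 mm across and 8 mm high, fixed on top of the near left ear of the stand, right over that foot; part of the stand
- check_pad_top (a point): centre of the green pad's top face; 66 mm above the bench when the stand is level; rigid
- wedge: orange plastic wedge, loose, about 200 g, 130 mm long (x) and 64 wide (y). Origin: centre of its underside; x points to the thin edge. Thickness 1.5 at x = +65 rising to 8 at x = +5, level 8 mm from x = +5 to -25, then a heel 26 mm high with black ribs to the flat back face at x = -65
- sanding_block: green sanding block 64 x 100 x 30 mm, loose bystander; origin at centre of underside
- tape_measure: yellow and black tape measure 50 x 92 x 68 mm, loose bystander; origin at centre of underside
- mug: dark mug 69 x 98 x 85 mm, loose bystander; origin at centre of underside
- filler_tin: flat round tin with a yellow side, 126 mm across, 49 mm high, loose bystander; origin at centre of underside
- screwdriver: the nearer of two red-handled screwdrivers, 198 mm long, loose bystander; origin at its middle
- wedge_back (a point): middle of the wedge's flat vertical back face (64 x 26 mm), 13 mm above the bench: push here toward the foot. The wedge turns to lie flat against what pushes it; about 1 N slides it, up to about 13 N drives it under the foot. Its heel meets the foot when the foot's centre is at x = -11 of the wedge; pushing on, with 15 to 20 N, shoves the stand
Things that resemble listed ones, but are neither listed nor needed, are in the scene too. There is more than one size of the wedge; the job needs the larger.

How it is judged (in metres and radians):
On the way, in this order (a step that is already met when the one before it is completed fails the run):
1. the wedge is under the short foot, the foot stands on its level part and the stand is level (angle between gauge_stand's own z axis and vertical below 0.012 rad and x of short_foot in the frame of wedge below 0.005 m and y of short_foot in the frame of wedge between -0.03 and 0.03 m and contact force between wedge and gauge_stand above 0.5 N), for 0.2 s.
2. the fingers press on the green pad with more than 3 N and the stand stays level (contact force between the fingers and check_pad above 3 N and angle between gauge_stand's own z axis and vertical below 0.015 rad), for 0.1 s.
At the end, for the whole second after the job is handed in: the stand is level within 0.012 rad, its short foot carried by the level part of the wedge (foot centre at x below +5 mm in the wedge's frame, within 30 mm of its middle line, more than 0.5 N on it), the near left foot down on the bench (within 2.5 mm), everything at rest (all of step 1 and height (world z) of stand_front_left_foot below 0.0025 m and linear speed of each of gauge_stand, wedge below 0.01 m/s); the robot touches nothing.
It fails at once if the wedge is lifted or tipped (height (world z) of wedge above 0.012 m or angle between wedge's own z axis and vertical above 0.2 rad).
It fails at once if the wedge is squeezed or forced (more than 38 N from the fingers) (contact force between the fingers and wedge above 38 N).
It fails at once if the stand is lifted, or tipped further than at the start (height (world z) of gauge_stand above 0.012 m or angle between gauge_stand's own z axis and vertical above 0.11 rad).
It fails at once if the stand is shoved more than 25 mm along the bench (distance of stand_front_left_foot from where it was at the start of the episode above 0.025 m).
It fails at once if a bystander is moved more than 20 mm (distance of any of sanding_block, tape_measure, mug, filler_tin, screwdriver from where it was at the start of the episode above 0.02 m).
It also fails if it takes over 64 s, if anything falls off the work surface, if the arm or the gripper's body presses on something with over 40 N, if the wrist force passes 120 N, or if a joint passes its speed limit or range.

### The arm

A 6-joint arm with a two-finger parallel gripper is mounted at the origin on a cart in front of the work surface, level with it; the furniture and walls round the work are solid. World frame = base frame: x ahead of the robot, y to its left, z up, the work surface at z = 0. Lengths are in m, angles in degrees, forces in N, time in s.
With the tool pointing down it reaches from about 0.35 to 0.975 m from the base axis. Payload 17.4 kg.
Tool frame: the origin (TCP) lies midway between the tips of the shut fingers; the grasp point (between the pads) lies 19 mm behind it; z points along the fingers, y is the line along which they close (so a half turn about z gives the same grasp; the last joint's range is limited). The gripper opens to 85 mm and grips with 20 to 120 N. Pads are 22 mm wide; open, the fingers measure 114 mm over their backs; the gripper's body (76 mm by 85 mm) begins 54 mm behind the grasp point. The pads swing forward as they close: fully open they stand 13 mm farther back than shut.
Start: joints at [-71.093, 6.646, 82.598, -0, 90.757, -2.166], TCP at [0.243, -0.63, 0.231] pointing down, gripper open.
Joint ranges: [-162.19, 162.19], [-47.58, 125.68], [4.15, 143.07], [-65.23, 245.23], [0.69, 171.88], [-170.13, 170.13]. Speed limits (degrees/s): [108.29, 108.29, 127.2, 180, 180, 180].

### API

Orientations are given as [roll, pitch, yaw] about the fixed x, y, z axes, in that order (R = Rz(yaw) Ry(pitch) Rx(roll)).
In Python, from plant import manip gives the robot as it stands. The module is installed in compiled form; this text tells all that it offers.
- The arm moves only by the shell command python3 -m pendant 'ROWS' [FORCE]. ROWS is JSON, a list of rows, each an object with "linear": the shift along the world's x, y, z in m, a list of three; "twist": the turn, a rotation vector about the world's x, y, z in degrees, a list of three; "gripper": the opening, from -1 (shut) to 1 (fully open). A call has 1 to 12 rows; each row is the pose to reach, as a shift and turn from the pose commanded when the call began; what a row does not reach only later rows make up. A row lasts 1/8 s, in which the tool goes at most 62.5 mm and 10.7 degrees, less where a joint would pass 70% of its speed; a pose out of reach is approached as far as the arm can. A call with a gripper value outside its range is refused whole. The fingers move at their own pace and stop on an object; FORCE is the grip in N (left out, the last holds). Time passes only in rows, so rows that repeat a pose let the fingers close. It gives the time, the measured TCP pose, the force, the opening and the grip force at its end, in the units of the state.
- manip.get_obs(): the state, without advancing time (a new reading comes with each control period).
- manip.get_image(name): name is "scene" or "top" or "wrist"; returns a dict with "frame" (480x640x3 uint8, red, green, blue), "fovy" (degrees; the focal length in pixels is half the picture's height over the tangent of half this angle, whatever the lens; pixels are square), "cx", "cy" (the principal point, pixels), "origin" and "rotation" of the camera in the world; the wrist camera has in their place "hand_eye" (4x4, takes a point from camera to tool coordinates, whose origin is the TCP and whose axes are the flange's). Camera axes: x right, y up, looking along -z (the intrinsics and any distortion apply to the point x, -y, -z); pixel columns grow to the right and rows downward; lengths in m; the calibration is good to about 2 mm. The wrist camera is an equidistant fisheye: a pixel r from the principal point sees the ray r / f radians off the axis. A picture is of the moment at which its call begins: read the wrist's pose just before it. There is no depth.
- manip.hand_in(): hands the job in; it is judged then, once.
Trained networks look in the newest picture that a camera, given by its name, has taken for a name from the list of things; names that differ only in an ending like _2 or _b are one class to them, and where a whole thing is asked for, a point or a joint stands for the part that bears it (a point fixed in the world has none). Each returns a list of dicts, best first, with "confidence" (0 to 1); they miss things now and then, are a little off and sometimes report something else, mostly with a low value. They report only what shows in the picture. A call takes as long as a camera call. They do not tell look-alikes from the thing itself.
- manip.boxes_of(camera, name): "uv" ([column, row] in pixels, amid what is visible of it).
The state is a dict: "time_s": time; "joint_positions": joint angles; "qvel": joint speeds; "joint_efforts": joint torques, N m; "position": TCP position; "eef_rot": TCP orientation; "wrist_force": force on the tool from outside, world axes, zero at the start; "moment": the same for the moment, N m; "width": opening from 0.0 (shut) to 1.0 (fully open); "grip_force": force on a finger pad.
Only numpy, scipy, OpenCV 4.12 (cv2) and the standard library are available. Lean on these libraries where they do the work, as an engineer would, in place of code of your own. Each camera call takes 0.05 s, during which the arm holds its last target. There are 200 camera calls.

## Working session

There is one attempt and no reset: what is moved stays moved. The work goes in short steps, Python scripts to look and compute and a shell command to move; the robot and the scene stay as the last step left them, time stands still between calls to the robot, and variables do not carry over. Pictures are saved under pics/ and viewed, at most 10 in all, crops included, and the job is handed in when it is done.

```bash
mkdir -p pics
cat > h.py <<'E'
import numpy as np, cv2
from plant import manip
from scipy.spatial.transform import Rotation as R
def cam(name):
    o=manip.get_obs(); im=manip.get_image(name); return o,im
def ray(o,im,uv):
    u,v=uv; f=240/np.tan(np.radians(im["fovy"])/2)
    x,y=(u-im["cx"])/f,(v-im["cy"])/f
    if "hand_eye" in im:
        r=np.hypot(x,y); d=np.array([x/r*np.sin(r),-y/r*np.sin(r),-np.cos(r)]) if r>1e-9 else np.array([0,0,-1.])
        H=np.array(im["hand_eye"]); e=np.array(o["eef_rot"],float)
        Rt=R.from_euler('xyz',e,degrees=True).as_matrix()
        return np.array(o["position"])+Rt@H[:3,3], Rt@H[:3,:3]@d
    d=np.array([x,-y,-1.]); return np.array(im["origin"]),np.array(im["rotation"])@(d/np.linalg.norm(d))
def onz(o,im,uv,z):
    p,d=ray(o,im,uv); return p+d*(z-p[2])/d[2]
def tri(a,b):
    (p,d),(q,e)=a,b; s=np.linalg.lstsq(np.c_[d,-e],q-p,rcond=None)[0]
    A,B=p+s[0]*d,q+s[1]*e; return (A+B)/2,np.linalg.norm(A-B)
def proj(im,P):
    f=240/np.tan(np.radians(im["fovy"])/2); c=np.array(im["rotation"]).T@(np.array(P)-im["origin"])
    return im["cx"]+f*c[0]/-c[2], im["cy"]-f*c[1]/-c[2]
def save(im,n): cv2.imwrite("pics/"+n,im["frame"][:,:,::-1])
E
python3 - <<'E'
from h import *
np.set_printoptions(precision=3,suppress=True)
print(manip.get_obs())
for c in ["scene","top"]:
    o,im=cam(c); save(im,c+"0.png"); print(c,{k:v for k,v in im.items() if k!="frame"})
    for n in ["wedge","wedge_back","short_foot","check_pad","gauge_stand","sanding_block","tape_measure","mug","filler_tin","screwdriver"]:
        for b in manip.boxes_of(c,n): print(n,b,onz(o,im,b["uv"],0.02))
E
```

```text
{'time_s': 0.0, 'joint_positions': array([-71.093,   6.674,  82.638,  -0.   ,  90.755,  -2.166]), 'qvel': array([ 0.062, -0.004, -0.027,  0.009, -0.007, -0.041]), 'joint_efforts': array([  0.003, -73.199, -63.249,  -0.   ,   0.006,  -0.   ]), 'position': array([ 0.243, -0.63 ,  0.231]), 'eef_rot': array([-179.933,   -0.002,   21.072]), 'wrist_force': array([-0.147,  0.07 , -0.828]), 'moment': array([ 0.031, -0.034, -0.012]), 'grip_force': 0.0, 'width': 0.9971422818742733}
scene {'fovy': 55.27492957416798, 'cx': 327.51983247732807, 'cy': 235.08785472084384, 'origin': array([0.067, 0.625, 1.032]), 'rotation': array([  42.25 ,    0.819, -145.05 ])}Traceback (most recent call last):
  File "<stdin>", line 7, in <module>
  File "h.py", line 16, in onz
    p,d=ray(o,im,uv); return p+d*(z-p[2])/d[2]
                                          ~^^^
IndexError: invalid index to scalar variable.
```

```bash
ls pics
```

```text
scene0.png
```

```bash
sed -i 's/o=manip.get_obs(); im=manip.get_image(name); return o,im/o=manip.get_obs(); im=dict(manip.get_image(name))\n    if "rotation" in im and np.ndim(im["rotation"])==1: im["rotation"]=R.from_euler("xyz",im["rotation"],degrees=True).as_matrix()\n    return o,im/' h.py
python3 - <<'E'
from h import *
np.set_printoptions(precision=3,suppress=True)
for c in ["scene","top"]:
    o,im=cam(c); save(im,c+"0.png"); print(c,{k:v for k,v in im.items() if k!="frame"})
    for n in ["wedge","wedge_back","short_foot","check_pad","gauge_stand","sanding_block","tape_measure","mug","filler_tin","screwdriver"]:
        for b in manip.boxes_of(c,n): print(n,np.round(b["uv"],1),round(b["confidence"],2),onz(o,im,b["uv"],0.02))
E
```

```text
scene {'fovy': 55.27492957416798, 'cx': 327.51983247732807, 'cy': 235.08785472084384, 'origin': array([0.067, 0.625, 1.032]), 'rotation': array([[-0.82 ,  0.416, -0.394],
       [-0.573, -0.612,  0.545],
       [-0.014,  0.672,  0.74 ]])}
wedge [366.7 230.1] 0.62 [ 0.519 -0.203  0.02 ]
wedge [408.5 238. ] 0.62 [ 0.401 -0.245  0.02 ]
wedge_back [368.2 230.9] 0.72 [ 0.514 -0.203  0.02 ]
wedge_back [411.8 239.1] 0.67 [ 0.39  -0.247  0.02 ]
gauge_stand [274.9 302.6] 0.77 [0.582 0.155 0.02 ]
gauge_stand [263.  348.3] 0.28 [0.522 0.274 0.02 ]
sanding_block [383.9 288.7] 0.96 [ 0.368 -0.046  0.02 ]
tape_measure [306.1 194.7] 0.83 [ 0.764 -0.226  0.02 ]
tape_measure [367.5 231. ] 0.48 [ 0.515 -0.201  0.02 ]
mug [272.6 220.5] 0.94 [ 0.78  -0.075  0.02 ]
filler_tin [232.8 261.8] 0.88 [0.769 0.115 0.02 ]
screwdriver [436.3 188.4] 0.58 [ 0.429 -0.489  0.02 ]
top {'fovy': 48.953001387957315, 'cx': 319.88735028350874, 'cy': 237.0667980807614, 'origin': array([ 0.357, -0.098,  1.359]), 'rotation': array([[ 0.022,  0.988, -0.151],
       [-1.   ,  0.02 , -0.016],
       [-0.013,  0.151,  0.988]])}
wedge [373.  253.4] 0.78 [ 0.522 -0.214  0.02 ]
wedge_back [390.8 303.4] 0.9 [ 0.396 -0.259  0.02 ]
wedge_back [375.  257.4] 0.74 [ 0.512 -0.219  0.02 ]
short_foot [224.4 236.4] 0.8 [0.558 0.169 0.02 ]
check_pad [170.  256.2] 0.61 [0.504 0.306 0.02 ]
check_pad [220.8 237.2] 0.4 [0.556 0.178 0.02 ]
gauge_stand [222.  235.1] 0.7 [0.562 0.175 0.02 ]
sanding_block [310.4 311.7] 0.6 [ 0.371 -0.057  0.02 ]
tape_measure [378.7 163.2] 0.73 [ 0.76  -0.227  0.02 ]
mug [315.  160.4] 0.82 [ 0.765 -0.06   0.02 ]
mug [225.  236.3] 0.38 [0.559 0.167 0.02 ]
filler_tin [246.4 158.3] 0.61 [0.768 0.121 0.02 ]
screwdriver [483.5 294.4] 0.59 [ 0.423 -0.492  0.02 ]
```

View pics/scene0.png

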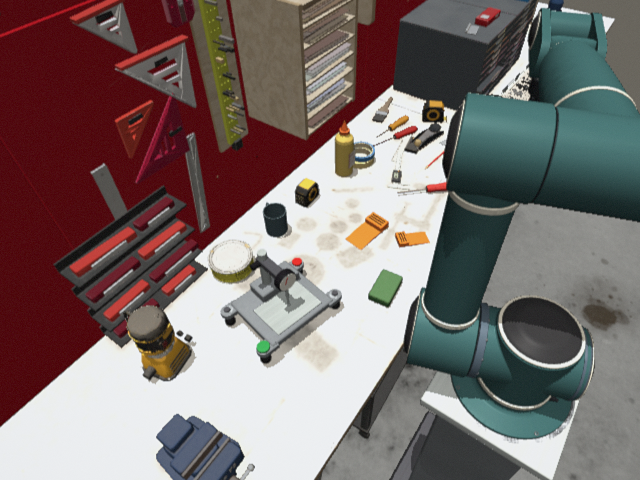

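View pics/top0.png

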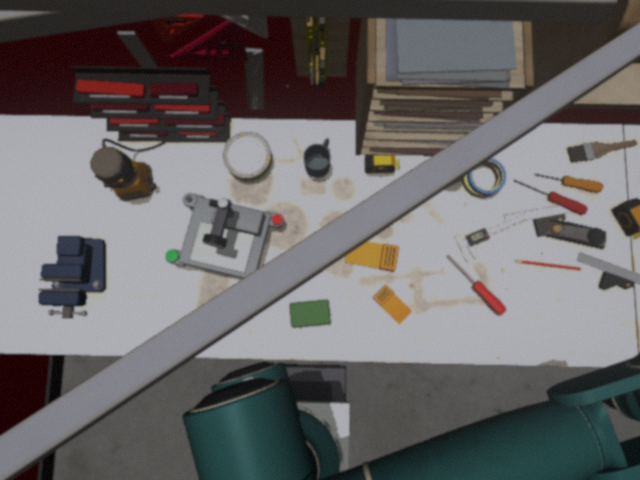

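Larger wedge: scene (368,230), top (371,255), ribs/heel to the −y side, thin end toward the stand. Red cap: scene (297,262), top (277,219). Green pad: scene (264,348), top (173,256). I'll look closer with the wrist camera.

```bash
python3 -m pendant '[{"linear":[0.02,0.03,0.05],"twist":[0,0,0],"gripper":1},{"linear":[0.05,0.08,0.09],"twist":[0,0,0],"gripper":1},{"linear":[0.07,0.13,0.11],"twist":[0,0,0],"gripper":1},{"linear":[0.10,0.18,0.12],"twist":[0,0,0],"gripper":1},{"linear":[0.13,0.23,0.12],"twist":[0,0,0],"gripper":1},{"linear":[0.15,0.28,0.12],"twist":[0,0,0],"gripper":1},{"linear":[0.18,0.33,0.12],"twist":[0,0,0],"gripper":1},{"linear":[0.20,0.38,0.12],"twist":[0,0,0],"gripper":1},{"linear":[0.22,0.43,0.12],"twist":[0,0,0],"gripper":1},{"linear":[0.22,0.46,0.12],"twist":[0,0,0],"gripper":1},{"linear":[0.22,0.46,0.12],"twist":[0,0,0],"gripper":1},{"linear":[0.22,0.46,0.12],"twist":[0,0,0],"gripper":1}]'
python3 - <<'E'
from h import *
np.set_printoptions(precision=4,suppress=True)
o,im=cam("wrist"); save(im,"w1.png"); print({k:v for k,v in im.items() if k!="frame"},o["position"],o["eef_rot"])
np.save("w1.npy",[o,{k:im[k] for k in im if k!="frame"}],allow_pickle=True)
for n in ["wedge","wedge_back","short_foot","check_pad","gauge_stand"]:
    for b in manip.boxes_of("wrist",n): print(n,np.round(b["uv"],1),round(b["confidence"],2),onz(o,im,b["uv"],0.02))
os,s=cam("scene");ot,t=cam("top")
def det(im,lo,hi):
    h=cv2.cvtColor(im["frame"],cv2.COLOR_RGB2HSV); m=cv2.inRange(h,lo,hi)
    n,_,st,c=cv2.connectedComponentsWithStats(m); return [(np.round(c[i],1),st[i,4]) for i in range(1,n) if 20<st[i,4]<1500]
print("green top",det(t,(50,150,80),(75,255,255)),"scene",det(s,(50,150,80),(75,255,255)))
print("red top",det(t,(0,170,130),(6,255,255)),"scene",det(s,(0,170,130),(6,255,255)))
E
```

```text
time_s: 2.7
position: [0.4627, -0.1703, 0.3514]
eef_rot: [180.0, -0.0, 21.1]
wrist_force: [-0.4, 0.4, 0.2]
width: 1.003
grip_force: 0.0
{'fovy': 65.70646984690485, 'cx': 314.83624664888686, 'cy': 243.2264973712996, 'hand_eye': array([[-0.0006,  0.9626,  0.271 ,  0.0696],
       [ 1.    ,  0.0007, -0.0002, -0.0002],
       [-0.0004,  0.271 , -0.9626, -0.1414],
       [ 0.    ,  0.    ,  0.    ,  1.    ]])} [ 0.4627 -0.1703  0.3514] [179.9798  -0.0043  21.0762]
wedge [360.9 262.8] 0.66 [ 0.4001 -0.261   0.02  ]
wedge [360.3 162.7] 0.61 [ 0.5233 -0.2088  0.02  ]
wedge [113.4  61.7] 0.36 [0.5471 0.1612 0.02  ]
wedge_back [358.6 165.6] 0.77 [ 0.5191 -0.2082  0.02  ]
wedge_back [355.4 258.8] 0.55 [ 0.4027 -0.2518  0.02  ]
short_foot [110.9  59.4] 0.84 [0.5494 0.1668 0.02  ]
check_pad [19.5 75.6] 0.63 [0.4932 0.3438 0.02  ]
gauge_stand [110.1  57.8] 0.7 [0.5514 0.1691 0.02  ]
green top [(array([171.5, 255.3]), np.int32(64))] scene [(array([262.8, 346.4]), np.int32(105))]
red top [(array([109.4,  87.1]), np.int32(583)), (array([184.6, 107.3]), np.int32(135)), (array([126.5, 120.5]), np.int32(62)), (array([276.8, 219.2]), np.int32(47)), (array([482.5, 285.2]), np.int32(28)), (array([496.7, 299.4]), np.int32(31))] scene [(array([92.3,  9.2]), np.int32(249)), (array([150.6,  51.1]), np.int32(388)), (array([132., 111.]), np.int32(112)), (array([135.2, 122.8]), np.int32(36)), (array([405.9, 131.3]), np.int32(83)), (array([441.7, 186.8]), np.int32(156)), (array([161.3, 238.1]), np.int32(378)), (array([101.1, 250. ]), np.int32(602)), (array([296.5, 261.2]), np.int32(52)), (array([177.8, 278.2]), np.int32(252)), (array([125.8, 298.7]), np.int32(402))]
```

View pics/w1.png

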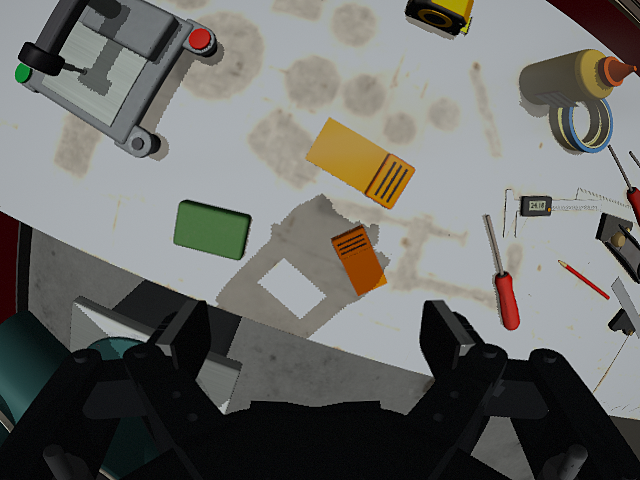

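Wrist view: wedge thin edge (328,117)–(306,159), heel's back at (415,166)–(391,209), red cap (201,39).

Run:
```python
from h import *
np.set_printoptions(precision=4,suppress=True)
o,im=np.load("w1.npy",allow_pickle=True)
fr=cv2.imread("pics/w1.png"); h=cv2.cvtColor(fr,cv2.COLOR_BGR2HSV)
m=cv2.inRange(h,(8,150,90),(25,255,255)); m[:100]=0; m[225:]=0; m[:,:290]=0; m[:,430:]=0
m=cv2.morphologyEx(m,cv2.MORPH_CLOSE,np.ones((9,9)))
c=max(cv2.findContours(m,0,2)[0],key=cv2.contourArea); q=cv2.approxPolyDP(c,4,True)[:,0]; print(q)
for p in q: print(p,onz(o,im,p,0.0015),onz(o,im,p,0.026))
mr=cv2.inRange(h,(0,170,130),(6,255,255)); mr[80:]=0; mr[:,:170]=0; mr[:,230:]=0
ys,xs=np.nonzero(mr); red=(xs.mean(),ys.mean()); print("red",red,len(xs))
os,s=cam("scene");ot,t=cam("top")
rays={"w":ray(o,im,red),"t":ray(ot,t,(276.8,219.2)),"s":ray(os,s,(296.5,261.2))}
for a,b in ("wt","ws","ts"): print("redcap",a,b,tri(rays[a],rays[b]))
for k,(p,d) in rays.items(): print("red z.058",k,p+d*(.058-p[2])/d[2])
g=[ray(ot,t,(171.5,255.3)),ray(os,s,(262.8,346.4))]; print("pad",tri(*g)); 
for p,d in g: print(p+d*(.07-p[2])/d[2])
```

```text
[[329 118]
 [306 158]
 [390 208]
 [414 169]]
[329 118] [ 0.563  -0.1514  0.0015] [ 0.5613 -0.1511  0.026 ]
[306 158] [ 0.5028 -0.1424  0.0015] [ 0.504  -0.1426  0.026 ]
[390 208] [ 0.4817 -0.2725  0.0015] [ 0.484  -0.2661  0.026 ]
[414 169] [ 0.5435 -0.2824  0.0015] [ 0.5427 -0.2756  0.026 ]
red (np.float64(198.91021671826624), np.float64(37.87616099071207)) 323
redcap w t (array([0.6004, 0.0318, 0.0568]), np.float64(0.002520189754966324))
redcap w s (array([0.6017, 0.0326, 0.0549]), np.float64(0.00047271595514916106))
redcap t s (array([0.6004, 0.0324, 0.0551]), np.float64(0.0020862413777989735))
red z.058 w [0.6014 0.0314 0.058 ]
red z.058 t [0.5989 0.0316 0.058 ]
red z.058 s [0.5998 0.0344 0.058 ]
pad (array([0.5017, 0.288 , 0.0702]), np.float64(0.0016780507623193701))
[0.501  0.2877 0.07  ]
[0.5026 0.2882 0.07  ]
```

```bash
python3 -m pendant '[{"linear":[0.005,-0.03,0],"twist":[0,0,10],"gripper":-0.2},{"linear":[0.010,-0.06,0],"twist":[0,0,20],"gripper":-0.2},{"linear":[0.015,-0.10,-0.02],"twist":[0,0,30],"gripper":-0.2},{"linear":[0.020,-0.13,-0.05],"twist":[0,0,40],"gripper":-0.2},{"linear":[0.026,-0.15,-0.10],"twist":[0,0,50],"gripper":-0.2},{"linear":[0.026,-0.151,-0.15],"twist":[0,0,51.7],"gripper":-0.2},{"linear":[0.026,-0.151,-0.20],"twist":[0,0,51.7],"gripper":-0.2},{"linear":[0.026,-0.151,-0.25],"twist":[0,0,51.7],"gripper":-0.2},{"linear":[0.026,-0.151,-0.25],"twist":[0,0,51.7],"gripper":-0.2},{"linear":[0.026,-0.151,-0.25],"twist":[0,0,51.7],"gripper":-0.2}]'
python3 - <<'E'
from h import *
o,im=cam("wrist"); save(im,"w2.png"); print(o["position"],o["eef_rot"],o["width"],o["joint_positions"])
E
```

```text
time_s: 4.45
position: [0.4894, -0.3214, 0.1036]
eef_rot: [179.9, 0.0, 72.8]
wrist_force: [0.6, -0.4, 0.2]
width: 0.398
grip_force: 0.0
[ 0.4894101  -0.32136608  0.10359217] [1.79890450e+02 3.51458141e-02 7.27752102e+01] 0.39765704502808574 [-3.57874699e+01 -8.83387834e-01  1.02433753e+02  1.58999064e-03
  7.83345950e+01 -1.85630336e+01]
```

View pics/w2.png

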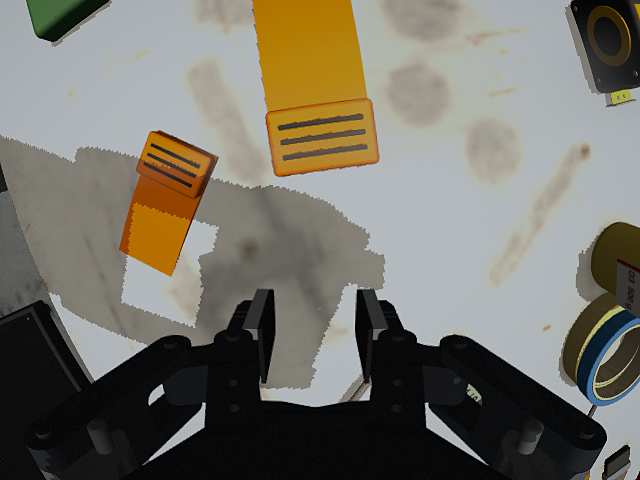

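Heel's back edge spans (276,175)–(378,162), centred ahead of the fingers (gap centre col 316) and turned about 8°. Lowering, then pushing gently.

```bash
python3 -m pendant '[{"linear":[0,0,-0.04],"twist":[0,0,0],"gripper":-0.2},{"linear":[0,0,-0.075],"twist":[0,0,0],"gripper":-0.2},{"linear":[0,0,-0.092],"twist":[0,0,0],"gripper":-0.2},{"linear":[0,0,-0.098],"twist":[0,0,0],"gripper":-0.2},{"linear":[0,0,-0.098],"twist":[0,0,0],"gripper":-0.2}]' && python3 -m pendant '[{"linear":[0.003,0.0095,0],"twist":[0,0,0],"gripper":-0.2},{"linear":[0.006,0.019,0],"twist":[0,0,0],"gripper":-0.2},{"linear":[0.009,0.0286,0],"twist":[0,0,0],"gripper":-0.2},{"linear":[0.0104,0.0334,0],"twist":[0,0,0],"gripper":-0.2},{"linear":[0.0118,0.0382,0],"twist":[0,0,0],"gripper":-0.2},{"linear":[0.0133,0.043,0],"twist":[0,0,0],"gripper":-0.2},{"linear":[0.0148,0.0478,0],"twist":[0,0,0],"gripper":-0.2},{"linear":[0.0163,0.0525,0],"twist":[0,0,0],"gripper":-0.2},{"linear":[0.0178,0.0573,0],"twist":[0,0,0],"gripper":-0.2},{"linear":[0.0193,0.062,0],"twist":[0,0,0],"gripper":-0.2},{"linear":[0.0207,0.0669,0],"twist":[0,0,0],"gripper":-0.2},{"linear":[0.0207,0.0669,0],"twist":[0,0,0],"gripper":-0.2}]'
python3 - <<'E'
from h import *
o,im=cam("wrist"); save(im,"w3.png"); print(o["position"],o["eef_rot"])
E
```

```text
time_s: 5.12
position: [0.4893, -0.3213, 0.0045]
eef_rot: [179.9, 0.0, 72.8]
wrist_force: [0.6, -0.4, 0.5]
width: 0.403
grip_force: 0.0
time_s: 6.62
position: [0.5095, -0.2535, 0.0032]
eef_rot: [-180.0, -0.0, 72.8]
wrist_force: [-0.1, -0.1, 0.0]
width: 0.4
grip_force: 0.0
[ 0.50949581 -0.25352688  0.0032415 ] [-1.79995706e+02 -1.53015903e-02  7.27939978e+01]
```

View pics/w3.png

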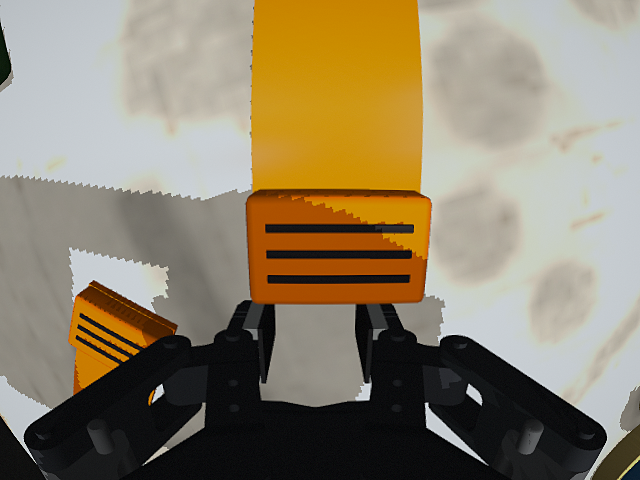

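Wedge lies flat on the fingers, its midline at col 339 (about 9 mm right of the finger axis at 315); the foot lies on the finger axis. Pushing on to just short of the foot.

```bash
python3 -m pendant '[{"linear":[0.003,0.0095,0],"twist":[0,0,0],"gripper":-0.2},{"linear":[0.007,0.0226,0],"twist":[0,0,0],"gripper":-0.2},{"linear":[0.011,0.0355,0],"twist":[0,0,0],"gripper":-0.2},{"linear":[0.015,0.0484,0],"twist":[0,0,0],"gripper":-0.2},{"linear":[0.019,0.0613,0],"twist":[0,0,0],"gripper":-0.2},{"linear":[0.023,0.0742,0],"twist":[0,0,0],"gripper":-0.2},{"linear":[0.027,0.0871,0],"twist":[0,0,0],"gripper":-0.2},{"linear":[0.031,0.1,0],"twist":[0,0,0],"gripper":-0.2},{"linear":[0.035,0.113,0],"twist":[0,0,0],"gripper":-0.2},{"linear":[0.038,0.1226,0],"twist":[0,0,0],"gripper":-0.2},{"linear":[0.04,0.129,0],"twist":[0,0,0],"gripper":-0.2},{"linear":[0.04,0.129,0],"twist":[0,0,0],"gripper":-0.2}]'
python3 - <<'E'
from h import *
o,im=cam("wrist"); save(im,"w4.png"); print(o["position"],o["eef_rot"])
np.save("w4.npy",[o,{k:im[k] for k in im if k!="frame"}],allow_pickle=True)
h=cv2.cvtColor(im["frame"],cv2.COLOR_RGB2HSV)
mr=cv2.inRange(h,(0,170,90),(6,255,255)); n,_,st,c=cv2.connectedComponentsWithStats(mr)
for i in range(1,n):
    if st[i,4]>60: print(c[i],st[i],onz(o,im,c[i],.058))
E
```

```text
time_s: 8.18
position: [0.5496, -0.1246, 0.0033]
eef_rot: [180.0, -0.0, 72.8]
wrist_force: [-0.2, -0.1, -0.9]
width: 0.402
grip_force: 0.0
[ 0.54955228 -0.12457923  0.00333366] [ 1.79997241e+02 -9.39312248e-03  7.27993106e+01]
```

View pics/w4.png

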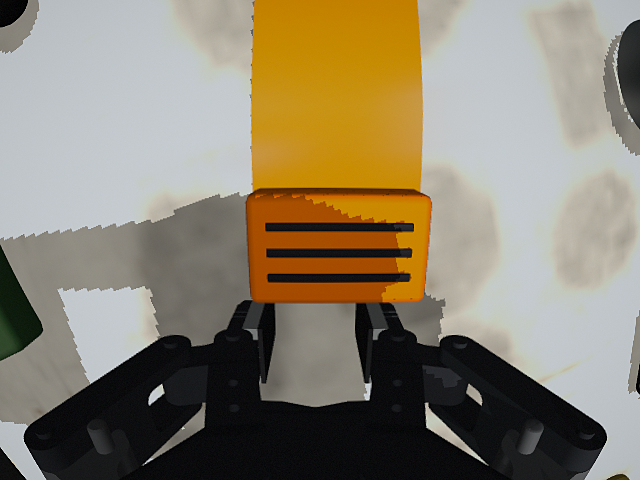

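```bash
python3 -m pendant '[{"linear":[0.0015,0.0048,0],"twist":[0,0,0],"gripper":-0.2},{"linear":[0.003,0.0096,0],"twist":[0,0,0],"gripper":-0.2},{"linear":[0.0045,0.0143,0],"twist":[0,0,0],"gripper":-0.2},{"linear":[0.006,0.0191,0],"twist":[0,0,0],"gripper":-0.2},{"linear":[0.0068,0.022,0],"twist":[0,0,0],"gripper":-0.2},{"linear":[0.0077,0.0248,0],"twist":[0,0,0],"gripper":-0.2},{"linear":[0.0086,0.0277,0],"twist":[0,0,0],"gripper":-0.2},{"linear":[0.0095,0.0306,0],"twist":[0,0,0],"gripper":-0.2},{"linear":[0.0104,0.0334,0],"twist":[0,0,0],"gripper":-0.2},{"linear":[0.0112,0.0363,0],"twist":[0,0,0],"gripper":-0.2},{"linear":[0.0121,0.0392,0],"twist":[0,0,0],"gripper":-0.2},{"linear":[0.013,0.042,0],"twist":[0,0,0],"gripper":-0.2}]'
python3 - <<'E'
from h import *
o,im=cam("wrist"); save(im,"w5.png"); print(o["position"],o["eef_rot"],o["wrist_force"])
h=cv2.cvtColor(im["frame"],cv2.COLOR_RGB2HSV)
mr=cv2.inRange(h,(0,150,90),(6,255,255)); n,_,st,c=cv2.connectedComponentsWithStats(mr)
for i in range(1,n):
    if st[i,4]>60: print(c[i],st[i],onz(o,im,c[i],.058))
E
```

```text
time_s: 9.72
position: [0.5622, -0.0841, 0.0034]
eef_rot: [180.0, 0.2, 72.8]
wrist_force: [-3.7, -14.9, 0.7]
width: 0.397
grip_force: 7.6
[ 0.56219803 -0.08413613  0.00337707] [1.79989911e+02 1.52252664e-01 7.27575320e+01] [ -3.67388034 -14.9471027    0.74426823]
```

View pics/w5.png

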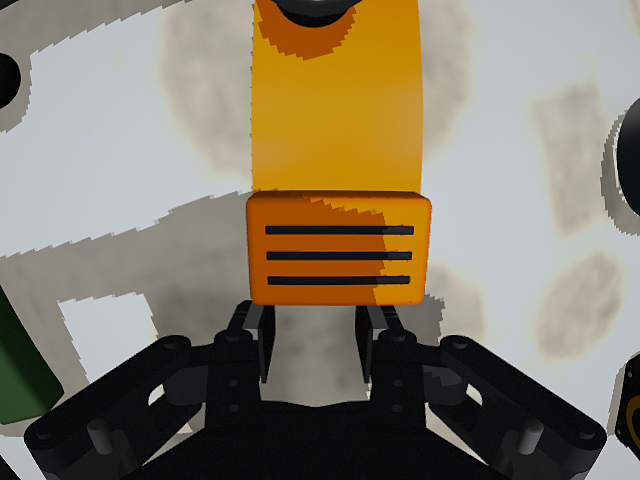

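The foot (top, col 315) stands on the wedge ramp, inside its width (252–420). Continuing slowly, with force checks.

```bash
python3 -m pendant '[{"linear":[0.0006,0.0019,0],"twist":[0,0,0],"gripper":-0.2},{"linear":[0.0012,0.0038,0],"twist":[0,0,0],"gripper":-0.2},{"linear":[0.0018,0.0057,0],"twist":[0,0,0],"gripper":-0.2},{"linear":[0.0024,0.0076,0],"twist":[0,0,0],"gripper":-0.2},{"linear":[0.003,0.0096,0],"twist":[0,0,0],"gripper":-0.2},{"linear":[0.0036,0.0115,0],"twist":[0,0,0],"gripper":-0.2},{"linear":[0.0041,0.0134,0],"twist":[0,0,0],"gripper":-0.2},{"linear":[0.0047,0.0153,0],"twist":[0,0,0],"gripper":-0.2},{"linear":[0.0053,0.0172,0],"twist":[0,0,0],"gripper":-0.2},{"linear":[0.0059,0.0191,0],"twist":[0,0,0],"gripper":-0.2},{"linear":[0.0065,0.021,0],"twist":[0,0,0],"gripper":-0.2},{"linear":[0.0071,0.0229,0],"twist":[0,0,0],"gripper":-0.2}]'
cat > chk.py <<'E'
from h import *
np.set_printoptions(precision=4,suppress=True)
def det(im,lo,hi,uv):
    h=cv2.cvtColor(im["frame"],cv2.COLOR_RGB2HSV); m=cv2.inRange(h,lo,hi)
    n,_,st,c=cv2.connectedComponentsWithStats(m); k=[i for i in range(1,n) if 15<st[i,4]<300 and np.hypot(*(c[i]-uv))<15]
    return c[max(k,key=lambda i:st[i,4])] if k else None
os,s=cam("scene");ot,t=cam("top"); print(os["position"],os["wrist_force"])
for nm,lo,hi,a,b in [("pad",(50,150,80),(75,255,255),(171.5,255.3),(262.8,346.4)),("cap",(0,170,130),(6,255,255),(276.8,219.2),(296.5,261.2))]:
    A,B=det(t,lo,hi,a),det(s,lo,hi,b); print(nm,A,B,tri(ray(ot,t,A),ray(os,s,B)) if A is not None and B is not None else "")
E
python3 chk.py
```

```text
time_s: 11.28
position: [0.5693, -0.0612, 0.0034]
eef_rot: [180.0, 0.1, 72.8]
wrist_force: [-3.7, -14.7, 1.2]
width: 0.4
grip_force: 7.4
[ 0.5693 -0.0612  0.0034] [ -3.6724 -14.7095   1.209 ]
pad [171.4225 256.5352] [263.5046 348.8899] (array([0.4992, 0.2898, 0.0639]), np.float64(0.001367894888433258))
cap None [296.6429 260.7679]
```

```bash
python3 -m pendant '[{"linear":[0.0006,0.0019,0],"twist":[0,0,0],"gripper":-0.2},{"linear":[0.0012,0.0038,0],"twist":[0,0,0],"gripper":-0.2},{"linear":[0.0018,0.0057,0],"twist":[0,0,0],"gripper":-0.2},{"linear":[0.0024,0.0076,0],"twist":[0,0,0],"gripper":-0.2},{"linear":[0.003,0.0096,0],"twist":[0,0,0],"gripper":-0.2},{"linear":[0.0036,0.0115,0],"twist":[0,0,0],"gripper":-0.2},{"linear":[0.0041,0.0134,0],"twist":[0,0,0],"gripper":-0.2},{"linear":[0.0047,0.0153,0],"twist":[0,0,0],"gripper":-0.2},{"linear":[0.0053,0.0172,0],"twist":[0,0,0],"gripper":-0.2},{"linear":[0.0059,0.0191,0],"twist":[0,0,0],"gripper":-0.2}]'
python3 chk.py
python3 - <<'E'
from h import *
o,im=cam("wrist"); save(im,"w6.png")
E
```

```text
time_s: 12.62
position: [0.5751, -0.0425, 0.0034]
eef_rot: [180.0, 0.2, 72.8]
wrist_force: [-5.4, -19.6, 2.9]
width: 0.4
grip_force: 10.3
[ 0.5751 -0.0425  0.0034] [ -5.4331 -19.6024   2.8991]
pad [171.1884 256.8116] [263.514  349.4206] (array([0.4986, 0.2906, 0.0631]), np.float64(0.0014148898996473828))
cap None [296.6167 260.4167]
```

View pics/w6.png

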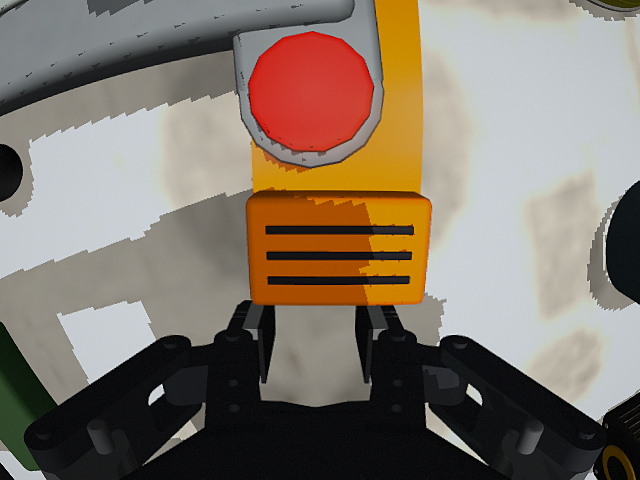

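Red cap at (311,92), wedge midline col 339; computing the foot's place in the wedge frame from this picture.

Run:
```python
from h import *
np.set_printoptions(precision=4,suppress=True)
o,im=cam("wrist"); h=cv2.cvtColor(im["frame"],cv2.COLOR_RGB2HSV)
mr=cv2.inRange(h,(0,150,90),(6,255,255)); n,_,st,c=cv2.connectedComponentsWithStats(mr)
i=1+np.argmax(st[1:,4]); print(c[i],st[i])
a=np.radians(72.8); u=np.array([np.cos(a),np.sin(a)]); v=np.array([u[1],-u[0]])
for nm,uv,z in [("cap",c[i],.066),("capw",(249,92),.066),("capw",(374,92),.066),("heelfrontL",(251,197),.026),("heelfrontR",(428,197),.026),("heelbackL",(252,303),.026),("heelbackR",(425,303),.026),("edgeL",(253,180),.008),("edgeR",(421,180),.008)]:
    p=onz(o,im,uv,z); d=p[:2]-o["position"][:2]; print(nm,p,"u,v",d@u,d@v)
print(o["wrist_force"])
```

```text
[310.2716  91.7143] [  248    31   126   121 11624]
cap [0.5985 0.0347 0.066 ] u,v 0.08016389643245961 -0.00048370870546464917
capw [0.5863 0.0388 0.066 ] u,v 0.08044790962019398 -0.013324617269080475
capw [0.6112 0.0309 0.066 ] u,v 0.080354728864173 0.01283459892001511
heelfrontL [0.5711 0.0134 0.026 ] u,v 0.05175426310199424 -0.020268548841698205
heelfrontR [ 0.627  -0.0036  0.026 ] u,v 0.05200167750255065 0.03806991016270968
heelbackL [ 0.5585 -0.0221  0.026 ] u,v 0.014110549269351564 -0.021833433638317492
heelbackR [ 0.6177 -0.041   0.026 ] u,v 0.013512183113909719 0.040347168286775426
edgeL [0.5702 0.0175 0.008 ] u,v 0.055400674559487446 -0.022436197210759366
edgeR [ 0.6305 -0.0008  0.008 ] u,v 0.05575062321743608 0.04063416807871953
[ -3.5121 -12.8945   2.1633]
```

```bash
python3 -m pendant '[{"linear":[0.0004,0.0012,0],"twist":[0,0,0],"gripper":-0.2},{"linear":[0.0007,0.0024,0],"twist":[0,0,0],"gripper":-0.2},{"linear":[0.0011,0.0036,0],"twist":[0,0,0],"gripper":-0.2},{"linear":[0.0015,0.0048,0],"twist":[0,0,0],"gripper":-0.2},{"linear":[0.0015,0.0048,0],"twist":[0,0,0],"gripper":-0.2}]'
python3 chk.py
python3 - <<'E'
from h import *
np.set_printoptions(precision=4,suppress=True)
o,im=cam("wrist"); h=cv2.cvtColor(im["frame"],cv2.COLOR_RGB2HSV)
mr=cv2.inRange(h,(0,150,90),(6,255,255)); n,_,st,c=cv2.connectedComponentsWithStats(mr)
i=1+np.argmax(st[1:,4]); print(c[i],st[i])
a=np.radians(72.8); u=np.array([np.cos(a),np.sin(a)])
p=onz(o,im,c[i],.066); d=p[:2]-o["position"][:2]; print(p,d@u,o["wrist_force"])
E
```

```text
time_s: 13.45
position: [0.5766, -0.0377, 0.0034]
eef_rot: [180.0, 0.2, 72.8]
wrist_force: [-4.2, -17.1, 3.2]
width: 0.4
grip_force: 8.7
[ 0.5766 -0.0377  0.0034] [ -4.2037 -17.0821   3.2493]
pad [171.2778 256.9167] [263.5429 349.4286] (array([0.4985, 0.2905, 0.063 ]), np.float64(0.0016756318170159637))
cap None [296.678  260.3729] 
[309.9631 111.8085] [  248    51   125   122 11830]
[0.5986 0.035  0.066 ] 0.0759168736627219 [ -3.4781 -16.2596   1.7603]
```

Foot is at about x = −3 mm in the wedge frame and the pad has come down without the stand sliding. Backing off, rising and going over to the pad with the fingers shut.

```bash
python3 -m pendant '[{"linear":[-0.003,-0.010,0],"twist":[0,0,0],"gripper":-0.2},{"linear":[-0.012,-0.039,0],"twist":[0,0,0],"gripper":-0.2},{"linear":[-0.02,-0.05,0.04],"twist":[0,0,0],"gripper":-0.2},{"linear":[-0.03,-0.05,0.10],"twist":[0,0,0],"gripper":-0.2},{"linear":[-0.04,-0.05,0.16],"twist":[0,0,0],"gripper":-1},{"linear":[-0.06,-0.05,0.22],"twist":[0,0,0],"gripper":-1},{"linear":[-0.08,-0.04,0.27],"twist":[0,0,0],"gripper":-1},{"linear":[-0.10,-0.01,0.31],"twist":[0,0,0],"gripper":-1},{"linear":[-0.12,0.04,0.33],"twist":[0,0,0],"gripper":-1},{"linear":[-0.12,0.09,0.33],"twist":[0,0,0],"gripper":-1},{"linear":[-0.12,0.14,0.33],"twist":[0,0,0],"gripper":-1},{"linear":[-0.12,0.19,0.33],"twist":[0,0,0],"gripper":-1}]' && python3 chk.py && python3 -m pendant '[{"linear":[0,0.04,0],"twist":[0,0,0],"gripper":-1},{"linear":[0.01,0.08,0],"twist":[0,0,0],"gripper":-1},{"linear":[0.03,0.12,0],"twist":[0,0,0],"gripper":-1},{"linear":[0.04,0.135,-0.02],"twist":[0,0,0],"gripper":-1},{"linear":[0.04,0.135,-0.06],"twist":[0,0,0],"gripper":-1},{"linear":[0.04,0.135,-0.06],"twist":[0,0,0],"gripper":-1},{"linear":[0.04,0.135,-0.06],"twist":[0,0,0],"gripper":-1}]'
python3 - <<'E'
from h import *
np.set_printoptions(precision=4,suppress=True)
o,im=cam("wrist"); save(im,"w7.png"); h=cv2.cvtColor(im["frame"],cv2.COLOR_RGB2HSV)
mr=cv2.inRange(h,(50,150,60),(75,255,255)); n,_,st,c=cv2.connectedComponentsWithStats(mr)
for i in range(1,n):
    if st[i,4]>60: print(c[i],st[i],onz(o,im,c[i],.066))
print(o["position"],o["wrist_force"])
E
```

```text
time_s: 15.1
position: [0.4564, 0.1556, 0.3335]
eef_rot: [180.0, -0.0, 72.8]
wrist_force: [-0.0, -0.4, -0.4]
width: -0.001
grip_force: 0.0
[0.4564 0.1556 0.3335] [-0.0029 -0.3669 -0.4054]
pad None [263.5566 349.3774] 
cap [275.3721 219.3721] [296.678  260.3729] (array([0.5978, 0.0349, 0.0632]), np.float64(0.0009836145826375995))
time_s: 16.08
position: [0.4971, 0.2883, 0.2747]
eef_rot: [180.0, -0.0, 72.7]
wrist_force: [-0.3, 0.4, -0.2]
width: 0.001
grip_force: 0.0
[315.4924 209.2626] [300 194  32  32 792] [0.4999 0.2923 0.066 ]
[0.4971 0.2883 0.2747] [-0.2676  0.3919 -0.2064]
```

View pics/w7.png

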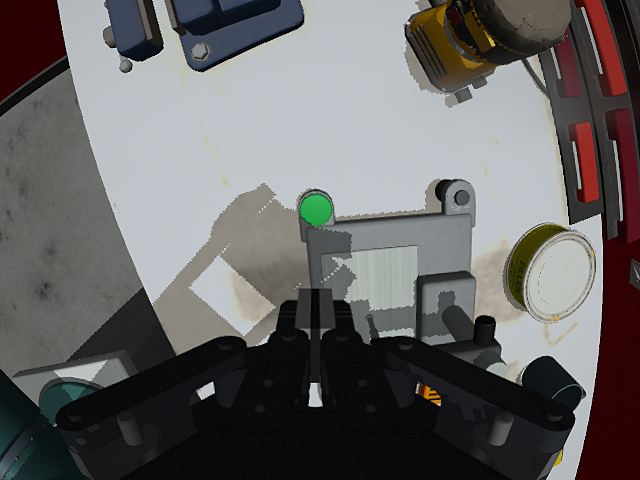

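Green pad at (315,209), on the finger axis; the dial and column lie well behind the hand. Lowering onto the pad.

```bash
python3 -m pendant '[{"linear":[0.002,0.003,-0.05],"twist":[0,0,0],"gripper":-1},{"linear":[0.0025,0.0035,-0.10],"twist":[0,0,0],"gripper":-1},{"linear":[0.0025,0.0035,-0.15],"twist":[0,0,0],"gripper":-1},{"linear":[0.0025,0.0035,-0.18],"twist":[0,0,0],"gripper":-1},{"linear":[0.0025,0.0035,-0.195],"twist":[0,0,0],"gripper":-1},{"linear":[0.0025,0.0035,-0.20],"twist":[0,0,0],"gripper":-1},{"linear":[0.0025,0.0035,-0.20],"twist":[0,0,0],"gripper":-1}]' && python3 -m pendant '[{"linear":[0,0,-0.001],"twist":[0,0,0],"gripper":-1},{"linear":[0,0,-0.002],"twist":[0,0,0],"gripper":-1},{"linear":[0,0,-0.003],"twist":[0,0,0],"gripper":-1},{"linear":[0,0,-0.004],"twist":[0,0,0],"gripper":-1},{"linear":[0,0,-0.005],"twist":[0,0,0],"gripper":-1},{"linear":[0,0,-0.006],"twist":[0,0,0],"gripper":-1}]'
```

```text
time_s: 17.0
position: [0.5, 0.2926, 0.0746]
eef_rot: [179.9, -0.1, 72.8]
wrist_force: [1.0, -0.5, 0.6]
width: -0.0
grip_force: 0.0
time_s: 17.75
position: [0.4994, 0.2923, 0.0672]
eef_rot: [-180.0, 0.0, 72.8]
wrist_force: [0.5, 0.1, -0.2]
width: 0.003
grip_force: 0.0
```

```bash
python3 -m pendant '[{"linear":[0,0,-0.0005],"twist":[0,0,0],"gripper":-1},{"linear":[0,0,-0.001],"twist":[0,0,0],"gripper":-1},{"linear":[0,0,-0.0015],"twist":[0,0,0],"gripper":-1},{"linear":[0,0,-0.0015],"twist":[0,0,0],"gripper":-1}]'
```

```text
time_s: 18.25
position: [0.4994, 0.2923, 0.0658]
eef_rot: [-180.0, 0.0, 72.8]
wrist_force: [-0.2, -0.5, -0.7]
width: -0.002
grip_force: 0.0
```

```bash
python3 -m pendant '[{"linear":[0,0,-0.0005],"twist":[0,0,0],"gripper":-1},{"linear":[0,0,-0.001],"twist":[0,0,0],"gripper":-1},{"linear":[0,0,-0.0015],"twist":[0,0,0],"gripper":-1},{"linear":[0,0,-0.0015],"twist":[0,0,0],"gripper":-1}]'
```

```text
time_s: 18.75
position: [0.4995, 0.2924, 0.0655]
eef_rot: [180.0, -0.0, 72.8]
wrist_force: [-5.9, -3.0, 12.5]
width: -0.001
grip_force: 6.5
```

The pad is solid at 66 mm and carries 12.5 N. Holding briefly, then lifting off.

```bash
python3 -m pendant '[{"linear":[0,0,0],"twist":[0,0,0],"gripper":-1},{"linear":[0,0,0],"twist":[0,0,0],"gripper":-1},{"linear":[0,0,0.003],"twist":[0,0,0],"gripper":-1},{"linear":[0,0,0.02],"twist":[0,0,0],"gripper":-1},{"linear":[0,0,0.07],"twist":[0,0,0],"gripper":-1},{"linear":[0,0,0.13],"twist":[0,0,0],"gripper":-1},{"linear":[0,0,0.19],"twist":[0,0,0],"gripper":-1},{"linear":[-0.02,0,0.24],"twist":[0,0,0],"gripper":-1},{"linear":[-0.05,0,0.27],"twist":[0,0,0],"gripper":-1},{"linear":[-0.08,0,0.27],"twist":[0,0,0],"gripper":-1},{"linear":[-0.08,0,0.27],"twist":[0,0,0],"gripper":-1}]'
python3 chk.py
python3 - <<'E'
from h import *
o,im=cam("scene"); cv2.imwrite("pics/s9.png",cv2.resize(im["frame"][180:380,200:460,::-1],None,fx=3,fy=3))
E
```

```text
time_s: 20.12
position: [0.4181, 0.2924, 0.3363]
eef_rot: [179.9, -0.1, 72.8]
wrist_force: [0.4, -0.5, -0.0]
width: -0.002
grip_force: 0.0
[0.4181 0.2924 0.3363] [ 0.3512 -0.4945 -0.0157]
pad [171.2254 256.8592] [263.5333 349.3429] (array([0.4985, 0.2905, 0.0634]), np.float64(0.0015598234828714573))
cap [275.3111 219.1778] [296.8421 260.4386] (array([0.5979, 0.0348, 0.063 ]), np.float64(4.41017802561184e-06))
```

View pics/s9.png

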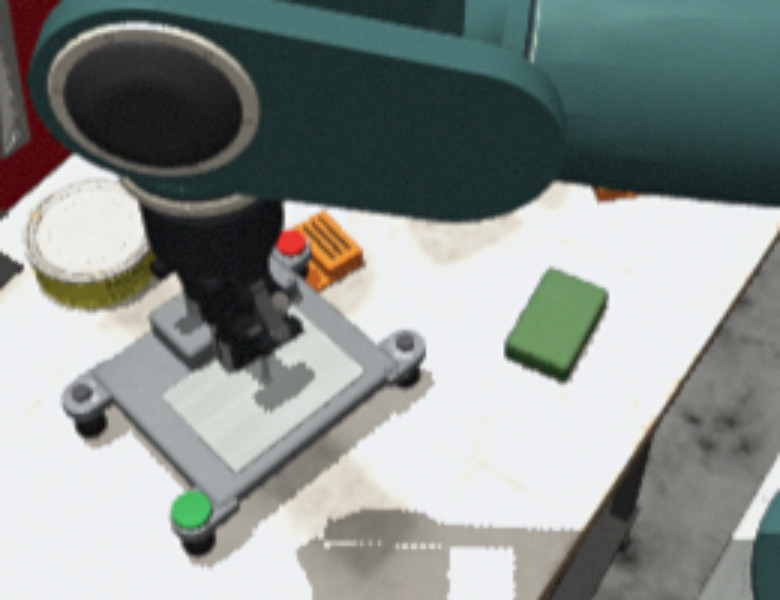

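The wedge (330,245) sits under the red-cap foot (291,242). Pad and cap are equally high and the hand is clear, so I'm handing in.

```bash
python3 -c "
from plant import manip
print(manip.hand_in())"
```

```text
the job is handed in; nothing more can be done
None
```

The larger wedge was pushed under the short foot, with the foot about 3 mm past the middle of the wedge, on its level part. The stand measured level, the pad held firm under a 12.5 N press, and the job was handed in at about 20 s with the hand clear; the result was not reported back.

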